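# Touch-latch cupboard: press it ajar, swing it wide

## Robot

A 6-joint arm with a two-finger parallel gripper is mounted at the origin on a cart in front of the work surface, level with it; the furniture and walls round the work are solid. World frame = base frame: x ahead of the robot, y to its left, z up, the work surface at z = 0. Lengths are in m, angles in rad, forces in N, time in s.
With the tool pointing down it reaches from about 0.35 to 0.85 m from the base axis. Payload 8.1 kg.
Tool frame: the origin (TCP) lies midway between the tips of the shut fingers; the grasp point (between the pads) lies 19 mm behind it (robot.pinch_z is the distance from the TCP to the grasp point, in m); z points along the fingers, y is the line along which they close (so a half turn about z gives the same grasp; the last joint's range is limited). The gripper opens to 93 mm and grips with 3 to 60 N. Pads are 15 mm wide; open, the fingers measure 128 mm over their backs; the gripper's body (75 mm by 188 mm) begins 65 mm behind the grasp point.
Start: joints at [-1.325, 0.13, 1.488, -0, 1.523, -0.085], TCP at [0.195, -0.567, 0.219] pointing down, gripper open.
Joint ranges: [-2.96, 2.96], [-0.89, 2.26], [0.02, 2.5], [-1.34, 4.48], [0, 2.73], [-2.66, 2.66]. Speed limits (rad/s): [2.39, 2.39, 2.79, 3.14, 3.14, 3.14].

## Interface

Orientations are given as a unit quaternion [w, x, y, z].
In Python, from station import robot gives the robot as it stands.
- The arm moves only by the tool jog_arm, never from a script. Its argument "series" is text: rows parted by semicolons, each of 4 numbers parted by spaces: the shift along the world's x, y, z in cm, then the turn about the world's z in degrees. A call has 1 to 12 rows; each row is the pose to reach, as a shift and turn from the pose commanded when the call began; what a row does not reach only later rows make up. A row lasts 1/8 s, in which the tool goes at most 62.5 mm and 10.7 degrees, less where a joint would pass 70% of its speed; a pose out of reach is approached as far as the arm can. A call with a gripper value outside its range is refused whole. "claw" is the opening, from 0 (shut) to 1 (fully open), set as the call begins (left out, the last holds). The fingers move at their own pace and stop on an object; "newtons" is the grip in N (left out, the last holds). Time passes only in rows, so rows that repeat a pose let the fingers close. It gives the time, the measured TCP pose, the force, the opening and the grip force at its end, in the units of the state.
- robot.sense(): the state, without advancing time (a new reading comes with each control period).
- robot.camera(name): name is "scene" or "top"; returns a dict with "color" (400x640x3 uint8, blue, green, red), "depth" (400x640 float32, m along the optical axis (not along the pixel's ray), 0 where there is no reading), "fovy" (degrees; the focal length in pixels is half the picture's height over the tangent of half this angle, whatever the lens; pixels are square), "cx", "cy" (the principal point, pixels), "R" (3x3) and "t" (3): a world point X has camera coordinates R X + t. Camera axes: x right, y down, z forward; pixel columns grow to the right and rows downward; lengths in m; the calibration is good to about 2 mm. A picture is of the moment at which its call begins.
- robot.sign_off(): hands the job in; it is judged then, once.
Trained networks look in the newest picture that a camera, given by its name, has taken for a name from the list of things; names that differ only in an ending like _2 or _b are one class to them, and where a whole thing is asked for, a point or a joint stands for the part that bears it (a point fixed in the world has none). Each returns a list of dicts, best first, with "score" (0 to 1); they miss things now and then, are a little off and sometimes report something else, mostly with a low value. They report only what shows in the picture. A call takes as long as a camera call. They do not tell look-alikes from the thing itself.
- robot.recognise(camera, label): "bbox" ([left, top, width, height] as shares, 0 to 1, of the picture: columns of its width, rows of its height, round what is visible of it).
- robot.trace(camera, label): "region" (400x640 bool, what is visible of it) and "bbox" ([left, top, width, height] as shares, 0 to 1, of the picture: columns of its width, rows of its height, round what is visible of it).
The state is a dict: "time_s": time; "q": joint angles; "qd": joint speeds; "joint_efforts": joint torques, N m; "tcp_pos": TCP position; "tool_rot": TCP orientation; "ft_force": force on the tool from outside, world axes, zero at the start; "torque": the same for the moment, N m; "width": finger opening in m; "finger_force": force on a finger pad.
Only numpy, scipy, OpenCV 4.12 (cv2) and the standard library are available. Lean on these libraries where they do the work, as an engineer would, in place of code of your own. Each camera call takes 0.05 s, during which the arm holds its last target. There are 200 camera calls.

## Task

Open the cupboard door that the kitchen timer stands above: press the disc on that door in until its catch lets go, draw back and let the spring push the door ajar by itself, then swing the door wide open, square to the cupboard front or further, with the fingertips behind its free edge. Do not grip or force the door. Leave the other door shut, and do not pick up or shift the things on and in front of the cupboard.

Things in the scene. Friction and masses are not known exactly. Their poses are not given: they have to be found in the camera images.
- cupboard: low white cupboard fixed on the worktop, 150 deep x 370 wide x 200 mm high, two handleless doors side by side. Origin: centre of its underside; -x is out of its front, +y left seen from the robot, z up. Carcass front plane x = -75 mm; the shut doors stand 16 mm proud of it (faces at x = -91 mm), 36 to 186 mm above the worktop, hinge lines at y = +-171.5 mm.
- door_left (a joint): angle of the left door (rad), hinged at the left outer edge of the front, free edge at the middle. 0 = shut and caught; -0.04 = pressed in to the stop; positive = swung out to the robot; 1.57 = square to the front; 1.9 = limit. Once released a spring pushes it to about 0.5 in a second; then it swings freely, under 0.5 N at the free edge, and stays where left.
- door_left_hinge (a point): point on the left door's hinge line, level with the door's top edge (186 mm above the worktop) and with its rear face. Its axes turn with the door: -x is out of the front face; the door extends 169 mm along -y to its free edge and is 16 mm thick. Its catch tongue (30 mm out of the rear face near the free edge) and the ejector pin are below 100 mm height.
- door_left_mark (a point): centre of the flat grey disc (14 mm across) on the front face of the left door: the place to press, 20 mm in from the free edge, 23 mm below the top edge, 149.5 mm from the hinge line. Pressed 4 to 6 mm in (under 2 N, then a firm stop at 6) the catch lets go; the door comes ajar as the finger draws back.
- door_right (a joint): angle of the right door (rad), hinged at the right outer edge of the front, free edge at the middle. 0 = shut and caught; -0.04 = pressed in to the stop; positive = swung out to the robot; 1.57 = square to the front; 1.9 = limit. Once released a spring pushes it to about 0.5 in a second; then it swings freely, under 0.5 N at the free edge, and stays where left.
- door_right_hinge (a point): point on the right door's hinge line, level with the door's top edge (186 mm above the worktop) and with its rear face. Its axes turn with the door: -x is out of the front face; the door extends 169 mm along +y to its free edge and is 16 mm thick. Its catch tongue (30 mm out of the rear face near the free edge) and the ejector pin are below 100 mm height.
- door_right_mark (a point): centre of the flat grey disc (14 mm across) on the front face of the right door: the place to press, 20 mm in from the free edge, 23 mm below the top edge, 149.5 mm from the hinge line. Pressed 4 to 6 mm in (under 2 N, then a firm stop at 6) the catch lets go; the door comes ajar as the finger draws back.
- dial_timer: wind-up kitchen timer, round, 65 mm across x 49 mm high, cream foot with a taller taupe dial narrowing upward; loose, on the cupboard's top, over one of the two doors (about 105 mm back from the carcass front). Origin: centre of its underside.
- polish_tin: low round tin, 65 mm across x 29 mm high, flat tan lid; loose, on the cupboard's top, over the other door. Origin: centre of its underside.
- peg_a: wooden clothes peg, 72 x 15 x 12 mm, lying loose on the worktop in front of the cupboard; the doors pass above it. Origin: centre of its underside.
- peg_b: pink clothes peg, 72 x 15 x 12 mm, lying loose on the worktop in front of the cupboard; the doors pass above it. Origin: centre of its underside.
Things that resemble listed ones, but are neither listed nor needed, are in the scene too. Of the things like the dial_timer, leave any that is green or red; of the rest the smaller one is meant.

How it is judged:
On the way:
1. the catch of the door under the timer has let go and the door stands ajar, pushed by its spring, untouched (((y of dial_timer in the frame of cupboard above 0 m and value of joint door_left between 0.25 and 1 rad and contact force between each of the arm, the fingers and door_left below 0.2 N) or (y of dial_timer in the frame of cupboard below 0 m and value of joint door_right between 0.25 and 1 rad and contact force between each of the arm, the fingers and door_right below 0.2 N))), for 0.2 s.
At the end, for the whole second after the job is handed in: The door under the timer is open by at least 1.4 rad (80 degrees) and at rest; the other door is still shut (under 0.03 rad) (((y of dial_timer in the frame of cupboard above 0 m and value of joint door_left above 1.4 rad and velocity of joint door_left between -0.05 and 0.05 rad/s and value of joint door_right below 0.03 rad) or (y of dial_timer in the frame of cupboard below 0 m and value of joint door_right above 1.4 rad and velocity of joint door_right between -0.05 and 0.05 rad/s and value of joint door_left below 0.03 rad))); the robot touches nothing.
It fails at once if the other door, under the tin, is opened ((y of dial_timer in the frame of cupboard above 0 m and value of joint door_right above 0.1 rad) or (y of dial_timer in the frame of cupboard below 0 m and value of joint door_left above 0.1 rad)).
It fails at once if the timer or the tin on the cupboard is shifted or lifted by more than 20 mm (distance of any of dial_timer, polish_tin from where it was at the start of the episode above 0.02 m).
It fails at once if a peg is shifted or picked up (over 20 mm) (distance of any of peg_a, peg_b from where it was at the start of the episode above 0.02 m).
It fails at once if the released door is pinched: fingers squeeze its front and rear boards at once (over 2.5 N each) ((value of joint door_left above 0.1 rad and contact force between the fingers and door_left_c0 above 2.5 N and contact force between the fingers and door_left_c1 above 2.5 N) or (value of joint door_right above 0.1 rad and contact force between the fingers and door_right_c0 above 2.5 N and contact force between the fingers and door_right_c1 above 2.5 N)).
It fails at once if the released door is forced (over 40 N) ((value of joint door_left above 0.1 rad and contact force between the fingers and door_left above 40 N) or (value of joint door_right above 0.1 rad and contact force between the fingers and door_right above 40 N)).
It also fails if it takes over 61 s, if anything falls off the work surface, if the arm or the gripper's body presses on something with over 40 N, if the wrist force passes 120 N, or if a joint passes its speed limit or range.

## Working session

There is one attempt and no reset: what is moved stays moved. The work goes in short steps, Python scripts to look and compute and a tool call to move; the robot and the scene stay as the last step left them, time stands still between calls to the robot, and variables do not carry over. Pictures are saved under pics/ and viewed, at most 10 in all, crops included, and the job is handed in when it is done.

Besides the shell and the picture viewer there is one more tool, called after "Request:" in YAML: its name, and indented under it one key for each argument. jog_arm: Moves the arm, as the interface text tells. Its arguments: {"type":"object","properties":{"series":{"type":"string"},"claw":{"type":"number"},"newtons":{"type":"number"}},"required":["series"]}

```bash
mkdir -p pics; cat > h.py <<'E'
import numpy as np, cv2
from station import robot
def pts(c):
    f=200/np.tan(np.radians(c["fovy"])/2); d=c["depth"]
    v,u=np.mgrid[:400,:640]
    P=np.stack([(u-c["cx"])/f*d,(v-c["cy"])/f*d,d],-1)
    W=(P-c["t"])@c["R"]; W[d==0]=np.nan
    return W
E
python3 - <<'E'
from h import *
for n in ("scene","top"):
    c=robot.camera(n); cv2.imwrite(f"pics/{n}0.png",c["color"]); W=pts(c); np.save(n+"W.npy",W)
    print(n,"campos",-c["R"].T@c["t"])
    for l in ("dial_timer","polish_tin","peg_a","door_left","door_left_mark","cupboard"):
        for r in robot.trace(n,l)[:4]:
            m=r["region"]; print(l,round(r["score"],2),(np.array(r["bbox"])*[640,400,640,400]).round(),np.nanmedian(W[m],0).round(3),np.nanmin(W[m],0).round(3),np.nanmax(W[m],0).round(3))
s=robot.sense();print(s["time_s"],s["tcp_pos"],s["tool_rot"],s["width"])
E
```

```text
scene campos [-0.01244784  0.58611246  0.79146496]
dial_timer 0.82 [248. 142.  31.  34.] [ 0.681 -0.016  0.233] [ 0.662 -0.176  0.133] [0.821 0.004 0.253]
dial_timer 0.72 [272. 326.  51.  50.] [0.359 0.214 0.051] [ 0.327  0.133 -0.001] [0.443 0.246 0.075]
polish_tin 0.58 [303. 128.  31.  29.] [ 0.653 -0.163  0.228] [ 0.629 -0.377  0.109] [ 0.823 -0.14   0.234]
peg_a 0.57 [372. 235.  15.  22.] [ 0.438 -0.169  0.011] [ 0.429 -0.213 -0.   ] [ 0.454 -0.14   0.015]
peg_a 0.5 [318. 281.  32.  12.] [0.446 0.012 0.01 ] [ 0.422 -0.021  0.001] [0.472 0.043 0.015]
door_left 0.71 [252. 185.  69.  76.] [0.579 0.017 0.126] [ 0.561 -0.079  0.001] [0.617 0.092 0.191]
door_left_mark 0.77 [251. 181.  71.  84.] [0.58  0.016 0.124] [ 0.561 -0.209 -0.002] [0.722 0.094 0.191]
door_left_mark 0.31 [305. 133.  25.  23.] [ 0.653 -0.163  0.229] [ 0.629 -0.204  0.205] [ 0.693 -0.14   0.234]
cupboard 0.8 [215. 129. 160. 144.] [ 0.591 -0.023  0.165] [ 0.533 -0.469 -0.002] [0.823 0.102 0.231]
top campos [ 0.3850732  -0.04948227  1.0723791 ]
dial_timer 0.85 [411. 240.  38.  36.] [ 0.404 -0.306  0.048] [ 0.364 -0.36
[... 573 characters left out ...]
 [ 0.438 -0.172  0.01 ] [ 0.431 -0.202 -0.004] [ 0.449 -0.141  0.015]
peg_a 0.33 [335. 176.  80.  27.] [ 0.55  -0.163  0.163] [ 0.534 -0.248  0.032] [ 0.607 -0.081  0.192]
door_left 0.76 [259. 166.  76.  32.] [0.579 0.005 0.161] [ 0.562 -0.082 -0.003] [0.639 0.093 0.191]
door_left_mark 0.77 [260. 164.  74.  31.] [0.579 0.008 0.161] [ 0.562 -0.075 -0.005] [0.639 0.11  0.191]
cupboard 0.66 [253.  95. 177. 110.] [ 0.62  -0.09   0.199] [ 0.534 -0.337 -0.006] [0.819 0.101 0.231]
cupboard 0.5 [258. 164.  80.  33.] [0.579 0.008 0.159] [ 0.562 -0.079 -0.005] [0.637 0.121 0.191]
0.7 [ 0.19489715 -0.56749217  0.21866297] [2.92145934e-05 9.86354612e-01 1.64634680e-01 2.44531881e-05] 0.09321899123770634
```

```bash
python3 - <<'E'
from h import *
a=cv2.imread("pics/top0.png")[80:310,180:460];b=cv2.imread("pics/scene0.png")[110:290,200:390]
a=cv2.resize(a,(560,460),interpolation=cv2.INTER_CUBIC)
cv2.imwrite("pics/a.png",a);cv2.imwrite("pics/b.png",cv2.resize(b,None,fx=4,fy=3.3,interpolation=cv2.INTER_CUBIC)[:600,:800])
for n in ("top","scene"):
    W=np.load(n+"W.npy"); x,y,z=np.moveaxis(W,-1,0)
    # front face line fit
    m=(z>.06)&(z<.18)&(x>.5)&(x<.65)&(y>-.3)&(y<.13)
    L=cv2.fitLine(W[m][:,:2].astype(np.float32),cv2.DIST_HUBER,0,.001,.001).ravel();print(n,m.sum(),L,np.degrees(np.arctan2(L[1],L[0])))
    t=(abs(z-.2)<.006)&(x>.5); R=cv2.minAreaRect(W[t][:,:2].astype(np.float32)); print(R,cv2.boxPoints(R))
    print("ztop",np.nanmedian(z[t]))
E
```

```text
top 1477 [ 0.16398779  0.98646235  0.561711   -0.07745193] 80.561554
((0.6604570150375366, -0.04693806171417236), (0.32083660364151, 1.4187363386154175), 0.0035378935281187296) [[ 0.4999949   0.6624202 ]
 [ 0.5000825  -0.7563161 ]
 [ 0.82091916 -0.75629634]
 [ 0.82083154  0.66244   ]]
ztop 0.19900463256866968
scene 5233 [ 0.16505192  0.98628485  0.55476564 -0.1280267 ] 80.49975
((0.7103039026260376, -0.714709997177124), (0.31799015402793884, 2.5308802127838135), 2.847961187362671) [[ 0.48863077  0.54126734]
 [ 0.61437964 -1.9864869 ]
 [ 0.93197703 -1.9706874 ]
 [ 0.80622816  0.5570669 ]]
ztop 0.19754115276732326
```

View pics/a.png

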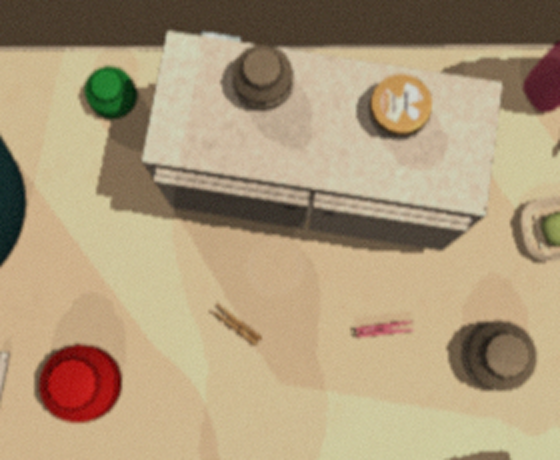

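View pics/b.png

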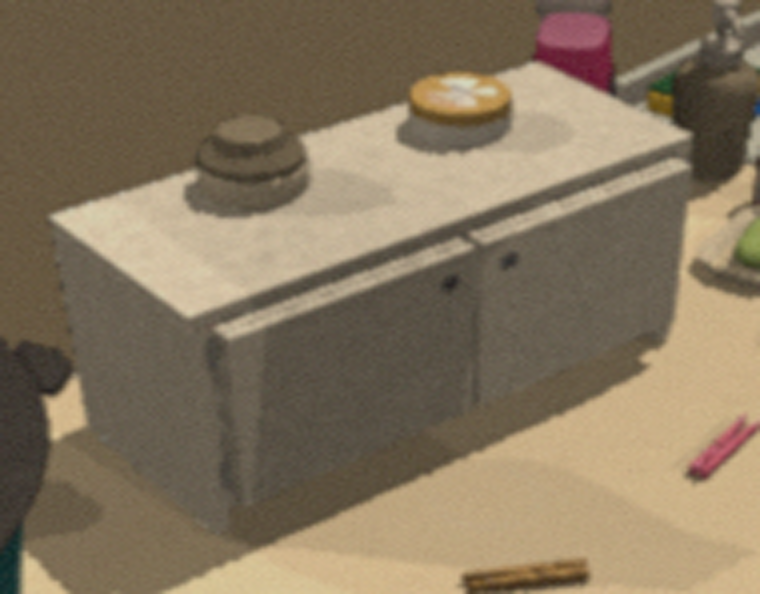

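The taupe timer stands at crop b (250,165), over the left door. The big look-alike and the red and green ones are on the worktop. The left disc is at crop b (450,282), which is about scene pixel (312.5,195.5).

```bash
cat >> h.py <<'E'
yaw=np.radians(-9.5); X=np.array([np.cos(yaw),np.sin(yaw)]); Y=np.array([-np.sin(yaw),np.cos(yaw)])
E
python3 - <<'E'
from h import *
W=np.load("sceneW.npy")
img=cv2.imread("pics/scene0.png").astype(int).sum(2)
for u0,v0 in((312,195),(327,189)):
    s=img[v0-5:v0+6,u0-5:u0+6]; k=np.argwhere(s<s.min()+40)+[v0-5,u0-5]; c=k.mean(0); print(s.min(),np.median(s),k.tolist()); p=np.nanmedian(np.array([W[a,b] for a,b in k]),0)
    print("mark px",c[::-1],p, "cup xy",p[:2]@X,p[:2]@Y)
for n in("scene","top"):
    W=np.load(n+"W.npy");x=W[...,:2]@X;y=W[...,:2]@Y;z=W[...,2]
    near=(abs(y)<.6)&(x>.5)&(x<.8)
    f=near&(z>.08)&(z<.175)&(x<.62)
    print(n,"face x",np.nanmedian(x[f]),np.percentile(x[f],[5,95]),"y rng",np.percentile(y[f],[.5,99.5]))
    t=near&(abs(z-.2)<.006)&(x>.575)
    print("top x",np.percentile(x[t],[1,99]),"y",np.percentile(y[t],[1,99]))
    t=near&(z>.21); 
    for lo,hi in((0,.3),(-.3,-0.15),(-.15,0)):
        q=t&(y>lo)&(y<hi)
        if q.sum()>10: print(lo,q.sum(),x[q].min(),x[q].max(),y[q].min(),y[q].max(),z[q].max())
E
```

```text
109 233.0 [[194, 313], [195, 312], [195, 313], [196, 311], [196, 312], [196, 313], [197, 312]]
mark px [312.28571429 195.57142857] [ 0.56601884 -0.05789043  0.16270207] cup xy 0.5678109112868741 0.03632355901975746
146 277.0 [[187, 328], [188, 326], [188, 327], [188, 328], [189, 326], [189, 327], [189, 328], [190, 326]]
mark px [327.  188.5] [ 0.55802346 -0.10218893  0.16287404] cup xy 0.5672365454176169 -0.008687030440402504
scene face x 0.5682920907364716 [0.56522974 0.59944199] y rng [-0.47319353  0.20015276]
top x [0.57668954 0.7932847 ] y [-0.16811795  0.58960713]
0 9289 0.6558964726790072 0.7999991566678923 0.05769825566903146 0.2999523477777838 0.5826819933500335
-0.3 176 0.7841949713291108 0.7998517029710079 -0.29895948712584314 -0.24879191613150353 0.2886674920805614
-0.15 442 0.6491197503445836 0.7135058259739936 -0.09444852118063465 -0.02938154459249714 0.23424607004737572
top face x 0.5666924427653627 [0.51098429 0.60717769] y rng [-0.49213232  0.37917213]
top x [0.58084408 0.78802547] y [-0.16724449  0.58301875]
0 5034 0.6573542943082166 0.7999930197588879 0.05498152888295347 0.29997697357911923 0.4440827962224774
-0.3 306 0.7842572630283478 0.7999228679792308 -0.29959576766522106 -0.24749149571655774 0.29354568972370687
-0.15 788 0.6484409709236394 0.7133632948067623 -0.09301087793604389 -0.029285338239217744 0.233671633695354
```

Request:
jog_arm:
  series: "32 52.2 0 -28.5;32 52.2 0 -28.5;32 52.2 0 -28.5;32 52.2 0 -28.5;32 52.2 0 -28.5;32 52.2 0 -28.5;32 52.2 0 -28.5;32 52.2 0 -28.5;32 52.2 0 -28.5;32 52.2 0 -28.5;32 52.2 0 -28.5;32 52.2 -6.9 -28.5"
  claw: 0
  newtons: 20

```text
time_s: 2.2
tcp_pos: [0.5193, -0.0462, 0.1611]
tool_rot: [0.001, 0.997, -0.082, 0.006]
ft_force: [1.4, 0.1, -0.4]
width: 0.0004
finger_force: 0.0
```

Request:
jog_arm:
  series: "0 0 0 0;0 0 0 0;1.5 -0.25 0 0;3 -0.5 0 0;3 -0.5 0 0;3 -0.5 0 0"

```text
time_s: 2.95
tcp_pos: [0.5453, -0.0509, 0.1577]
tool_rot: [0.0, 0.997, -0.083, 0.001]
ft_force: [-0.3, 0.6, 0.1]
width: 0.0009
finger_force: 0.0
```

```bash
python3 - <<'E'
from h import *
c=robot.camera("scene"); cv2.imwrite("pics/s1.png",cv2.resize(c["color"][90:290,210:410],(600,600),interpolation=cv2.INTER_CUBIC))
s=robot.sense();print(s["tcp_pos"],s["tcp_pos"][:2]@X,s["tcp_pos"][:2]@Y,s["ft_force"])
E
```

```text
[ 0.5450319  -0.05071181  0.15729159] 0.5459269811155417 0.03993988259357294 [ 0.14616656 -0.71627251  0.09755948]
```

View pics/s1.png

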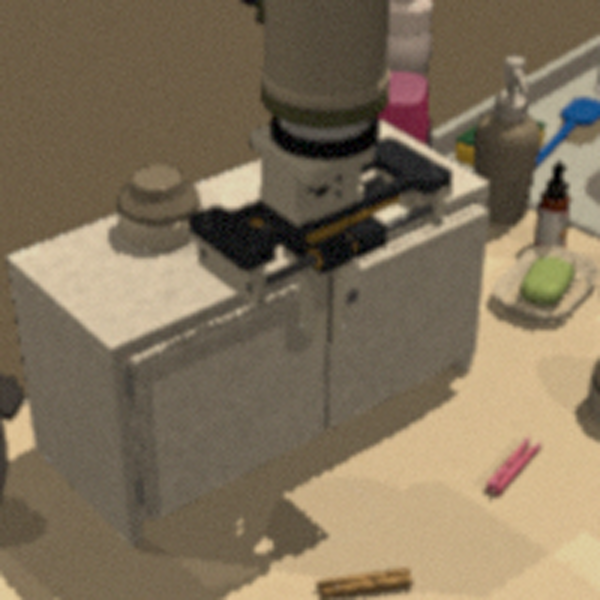

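Request:
jog_arm:
  series: "0 0 -0.7 0;0.8 -0.13 -0.7 0;1.1 -0.18 -0.7 0;1.3 -0.21 -0.7 0;1.5 -0.25 -0.7 0;1.5 -0.25 -0.7 0;1.5 -0.25 -0.7 0"

```text
time_s: 3.88
tcp_pos: [0.5598, -0.053, 0.1491]
tool_rot: [0.0, 0.997, -0.083, -0.0]
ft_force: [-1.1, -0.6, 0.3]
width: 0.0002
finger_force: 0.5
```

Request:
jog_arm:
  series: "0.2 -0.03 0 0;0.4 -0.07 0 0;0.4 -0.07 0 0"

```text
time_s: 4.25
tcp_pos: [0.5635, -0.0539, 0.1491]
tool_rot: [0.0, 0.997, -0.083, -0.001]
ft_force: [-6.0, -1.8, 2.0]
width: 0.0002
finger_force: 2.6
```

Request:
jog_arm:
  series: "0.1 -0.02 0 0;0.1 -0.02 0 0"

```text
time_s: 4.5
tcp_pos: [0.5636, -0.0539, 0.1491]
tool_rot: [0.0, 0.997, -0.083, -0.002]
ft_force: [-10.1, -1.5, 5.8]
width: 0.0002
finger_force: 5.3
```

Request:
jog_arm:
  series: "-3 0.5 0 0;-8 1.35 0 0;-13 2.2 0 0;-14 2.35 0 0;-14 2.35 0 0;-14 2.35 0 0;-14 2.35 0 0;-14 2.35 0 0;-14 2.35 0 0;-14 2.35 0 0;-14 2.35 0 0"

```text
time_s: 5.88
tcp_pos: [0.4249, -0.0304, 0.1491]
tool_rot: [-0.0, 0.997, -0.083, -0.0]
ft_force: [-0.7, -0.1, -0.0]
width: 0.0001
finger_force: 0.0
```

```bash
cat > door.py <<'E'
from h import *
import sys
def look(n,save=None):
    c=robot.camera(n); W=pts(c);np.save(n+"W.npy",W)
    if save: cv2.imwrite(save,cv2.resize(c["color"][90:290,180:420],(720,600),interpolation=cv2.INTER_CUBIC))
    x=W[...,:2]@X;y=W[...,:2]@Y;z=W[...,2]
    m=(z>.178)&(z<.193)&(x<.5795)&(x>.38)&(y>0.005)&(y<.2)
    print(n,m.sum())
    if m.sum()>20:
        L=cv2.fitLine(np.stack([x[m],y[m]],-1).astype(np.float32),cv2.DIST_HUBER,0,.001,.001).ravel()
        print(L,"angle",np.arctan(L[0]/L[1]),"xmin,ymin",np.percentile(x[m],[2,50,98]),np.percentile(y[m],[2,50,98]))
s=robot.sense();p=s["tcp_pos"];print(s["time_s"],p,p[:2]@X,p[:2]@Y,s["ft_force"])
look("top");look("scene",sys.argv[1])
E
python3 door.py pics/s2.png
```

```text
5.875 [ 0.42490165 -0.03036453  0.14911391] 0.42408597337928366 0.04018089652601635 [-0.73920645 -0.0664795  -0.00500983]
top 438
[0.40958583 0.9122716  0.55294245 0.14631556] angle 0.42200002 xmin,ymin [0.52215302 0.54924131 0.57692664] [0.00814326 0.13334776 0.18884128]
scene 575
[0.7386145  0.67412806 0.508284   0.10704881] angle 0.8310128 xmin,ymin [0.41392025 0.54111891 0.57597913] [0.00843437 0.12113419 0.18832144]
```

View pics/s2.png

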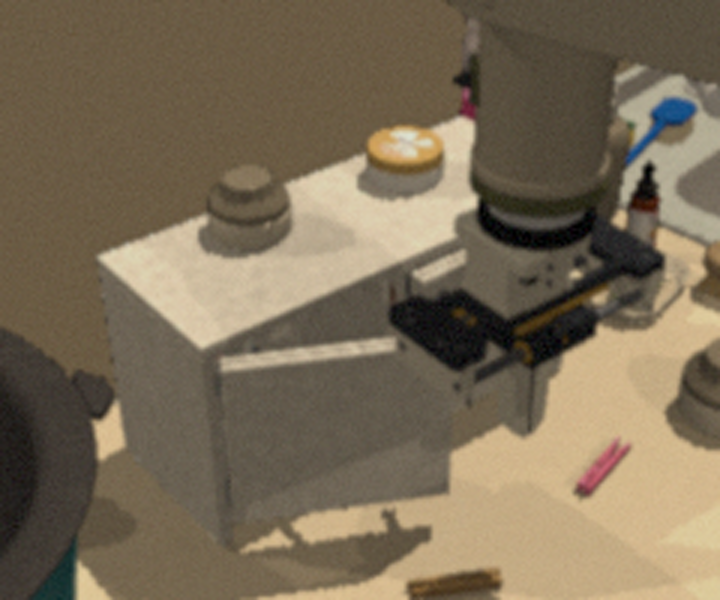

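The timer's door has sprung ajar. Its top edge runs from (220,360) to (400,345), and the gripper is clear of it. Before sweeping I'll check for obstacles on the left and compute the arc.

```bash
python3 - <<'E'
from h import *
for n in("top","scene"):
    W=np.load(n+"W.npy");x=W[...,:2]@X;y=W[...,:2]@Y;z=W[...,2]
    m=(y>.2)&(y<.45)&(x>.3)&(x<.65)&(z>.1)&(z<.6)
    print(n,m.sum(), np.nanmin(y[m]) if m.any() else 0,[np.percentile(k[m],[2,50,98]).round(3) for k in(x,y,z)] if m.any() else 0)
h=np.array([.5835,.185])
p=robot.sense()["tcp_pos"][:2]; 
for r in[(.424,-.035),(.542,-.035),(.542,.055)]:
    print(r,((r[0]*X+r[1]*Y-p)*100).round(1))
p0=.542*X+.055*Y
for t in np.arange(.5,1.75,.1):
    d=.009*abs(np.cos(t))+.0175*abs(np.sin(t)); s=.145-.015*(t-.5)
    q=h+s*np.array([-np.sin(t),-np.cos(t)])+d*np.array([np.cos(t),-np.sin(t)])
    print(round(t,2),q.round(3),((q[0]*X+q[1]*Y-p0)*100).round(1))
E
```

```text
top 6260 0.2000224589233402 [array([0.377, 0.509, 0.643]), array([0.323, 0.388, 0.448]), array([0.116, 0.269, 0.285])]
scene 9657 0.2000056963799923 [array([0.377, 0.53 , 0.644]), array([0.326, 0.401, 0.448]), array([0.122, 0.24 , 0.285])]
(0.424, -0.035) [-1.2 -7.4]
(0.542, -0.035) [10.4 -9.4]
(0.542, 0.055) [11.9 -0.5]
0.5 [0.528 0.05 ] [-1.4 -0.3]
0.6 [0.517 0.057] [-2.5  0.6]
0.7 [0.506 0.065] [-3.4  1.6]
0.8 [0.496 0.074] [-4.2  2.6]
0.9 [0.487 0.083] [-5.   3.7]
1.0 [0.478 0.094] [-5.6  4.9]
1.1 [0.471 0.106] [-6.1  6.2]
1.2 [0.465 0.118] [-6.5  7.5]
1.3 [0.461 0.131] [-6.8  8.8]
1.4 [0.457 0.144] [-6.9 10.2]
1.5 [0.455 0.158] [-6.9 11.6]
1.6 [0.455 0.171] [-6.7 12.9]
1.7 [0.455 0.183] [-6.5 14.1]
```

Request:
jog_arm:
  series: "-1.2 -5 0 0;-1.2 -7.4 -1 0;2.8 -8.1 -1 0;6.8 -8.8 -1 0;10.4 -9.4 -1 0;10.4 -9.4 -1 0;11 -6 -1 0;11.5 -3 -1 0;11.9 -0.5 -1 0;11.9 -0.5 -1 0;11.9 -0.5 -1 0"

```text
time_s: 7.35
tcp_pos: [0.5434, -0.0358, 0.1393]
tool_rot: [0.0, 0.997, -0.083, 0.0]
ft_force: [-0.4, -0.0, 0.1]
width: 0.0006
finger_force: 0.0
```

```bash
python3 door.py pics/s3.png
```

```text
7.35 [ 0.54339686 -0.03576943  0.13929811] 0.541848161730525 0.05440747266977475 [-0.43730417 -0.01617817  0.09437362]
top 143
[0.49597895 0.86833453 0.52024204 0.08241791] angle 0.51896185 xmin,ymin [0.49468269 0.50758326 0.55379892] [0.03416691 0.05896501 0.12770039]
scene 678
[0.43499184 0.9004344  0.53715783 0.12279678] angle 0.45002922 xmin,ymin [0.49686745 0.53429412 0.57419424] [0.04182097 0.1067189  0.18819398]
```

View pics/s3.png

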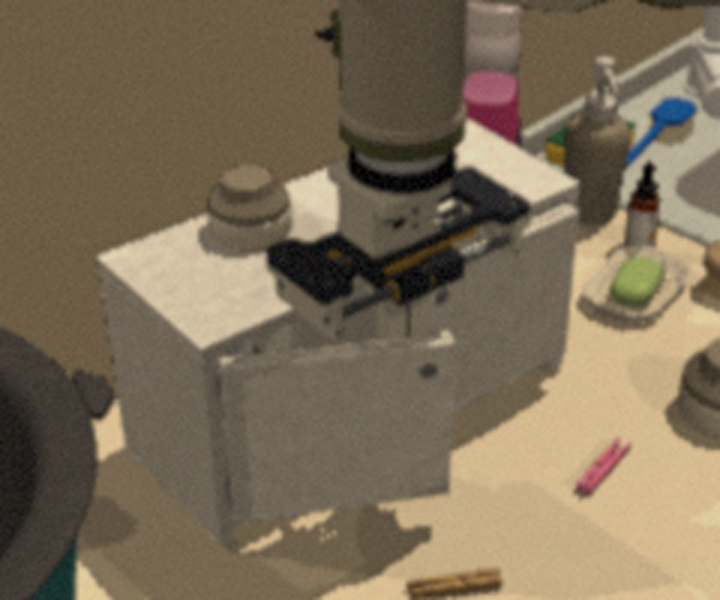

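The fingers are now behind the door's free edge (410,320), and the disc shows at (430,370). Next I sweep along the arc.

Request:
jog_arm:
  series: "-1.4 -0.3 0 0;-2.5 0.6 0 0;-3.4 1.6 0 0;-4.2 2.6 0 0;-5 3.7 0 0;-5.6 4.9 0 0;-6.1 6.2 0 0;-6.5 7.5 0 0;-6.8 8.8 0 0;-6.9 10.2 0 0;-6.9 11.2 0 0;-6.9 11.6 0 0"

```text
time_s: 8.95
tcp_pos: [0.4749, 0.0813, 0.1391]
tool_rot: [0.0, 0.997, -0.083, -0.0]
ft_force: [-0.1, -0.2, 0.2]
width: 0.0006
finger_force: 0.1
```

Request:
jog_arm:
  series: "0.1 0.6 0 0;0.2 1.3 0 0;0.3 2 0 0;0.4 2.5 0 0;0.4 2.5 0 0"

```text
time_s: 9.57
tcp_pos: [0.4789, 0.106, 0.1391]
tool_rot: [-0.0, 0.997, -0.083, -0.0]
ft_force: [0.8, 0.1, 0.0]
width: 0.0008
finger_force: 0.0
```

```bash
python3 door.py pics/s4.png
```

```text
9.575 [0.47892475 0.10599052 0.13911378] 0.4548631013480247 0.18358230878806003 [0.78315218 0.09504367 0.01649235]
top 51
[7.8876410e-04 9.9999970e-01 5.7273126e-01 9.8606974e-02] angle 0.00078876416 xmin,ymin [0.56467742 0.57279052 0.57923699] [0.0056261  0.0134394  0.19576067]
scene 138
[ 0.59083503 -0.8067924   0.4730908   0.15005697] angle -0.6320934 xmin,ymin [0.44371166 0.44663112 0.57869296] [0.00632342 0.18622668 0.19967365]
```

View pics/s4.png

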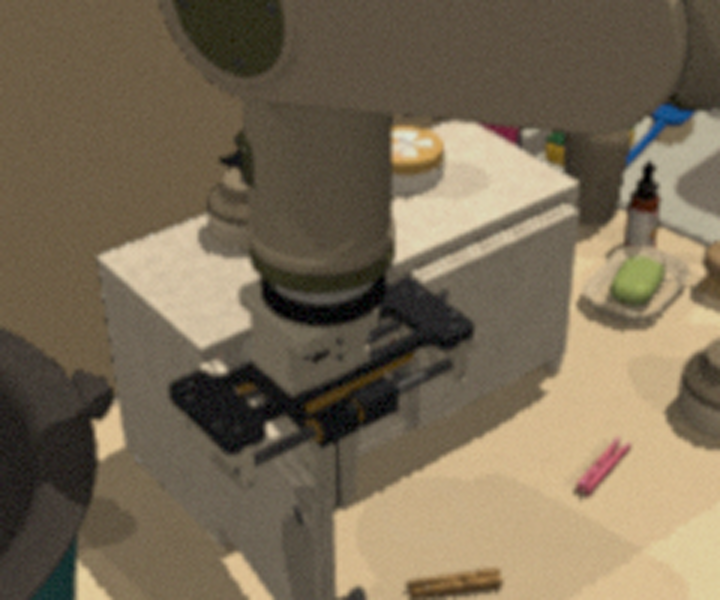

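The door now stands about square to the front, with its free edge at (310,560). I'll back the fingers off to the right and lift clear.

Request:
jog_arm:
  series: "-0.3 -2 0 0;-0.8 -5 0 0;-1.3 -8 0 0;-2 -12 4 0;-4 -17 8 0;-5 -20 10 0;-5 -20 10 0;-5 -20 10 0;-5 -20 10 0"

```text
time_s: 10.8
tcp_pos: [0.4286, -0.0933, 0.2379]
tool_rot: [-0.0, 0.997, -0.083, -0.001]
ft_force: [-0.3, 0.4, 0.5]
width: 0.0004
finger_force: 0.0
```

```bash
python3 door.py pics/s5.png; python3 - <<'E'
from h import *
for n in("top","scene"):
    W=np.load(n+"W.npy");x=W[...,:2]@X;y=W[...,:2]@Y;z=W[...,2]
    m=(z>.176)&(z<.194)&(x<.57)&(x>.38)&(y>0.13)&(y<.27)
    L=cv2.fitLine(np.stack([x[m],y[m]],-1).astype(np.float32),cv2.DIST_HUBER,0,.001,.001).ravel()
    print(n,m.sum(),L,"deg",np.degrees(np.arctan2(L[1],-L[0])))
E
```

```text
10.8 [ 0.42855983 -0.09333875  0.23790402] 0.4380877263357304 -0.021325895866879677 [-0.25801082  0.359607    0.53607336]
top 154
[ 0.99753994 -0.07010081  0.54372215  0.19554624] angle -1.500638 xmin,ymin [0.49329804 0.54772726 0.57842553] [0.18901312 0.195966   0.19984944]
scene 117
[ 0.14459582 -0.9894908   0.55374926  0.14094634] angle -0.14510448 xmin,ymin [0.49882138 0.55633338 0.57901371] [0.00578959 0.19499214 0.199832  ]
top 591 [ 0.9918568  -0.12735797  0.49220803  0.20596306] deg -172.68304
scene 554 [ 0.99275476 -0.12015839  0.47998688  0.2097001 ] deg -173.09874
```

View pics/s5.png

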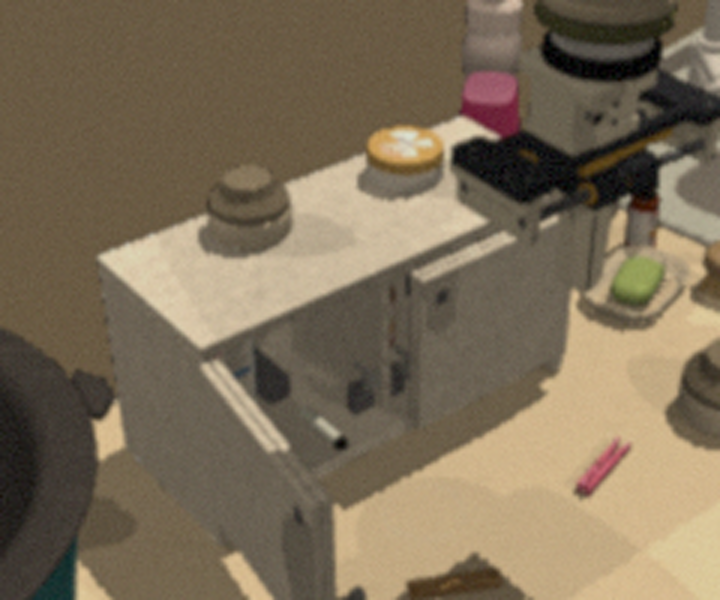

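The left door stands open about 97°, from (205,365) to (330,500). The right door is shut, the timer and tin haven't moved, and the robot is clear of everything.

```bash
python3 -c "
from station import robot
print(robot.sign_off())"
```

```text
the job is handed in; nothing more can be done
None
```

I pressed the left door (the one under the timer) open and swung it to about 97°; in the last picture the right door was shut and the timer, tin and pegs looked unmoved. The job is handed in; sign-off returned no verdict.

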